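# Wedge the rocking glue-up stand

## Robot

A 7-joint arm with a two-finger parallel gripper is mounted at the origin on a cart in front of the work surface, level with it; the furniture and walls round the work are solid. World frame = base frame: x ahead of the robot, y to its left, z up, the work surface at z = 0. Lengths are in mm, angles in rad, forces in N, time in s.
With the tool pointing down it reaches from about 400 to 875 mm from the base axis. Payload 4.4 kg.
Tool frame: the origin (TCP) lies at the very end of the fingers, on their centre line; the grasp point (between the pads) lies 19 mm behind it; z points along the fingers, y is the direction in which the jaws open and shut (so a half turn about z gives the same grasp; the last joint's range is limited). The gripper opens to 85 mm and grips with 20 to 120 N. Pads are 22 mm wide; open, the fingers measure 114 mm over their backs; the gripper's body (76 mm by 85 mm) begins 54 mm behind the grasp point. The pads swing forward as they close: fully open they stand 13 mm farther back than shut.
Start: joints at [1.272, 0.628, 0.038, 1.517, -0.027, 0.996, -0.02], TCP at [149.984, -632.473, 231.313] pointing down, gripper open.
Joint ranges: [-3.06, 3.06], [-0.37, 2.12], [-1.25, 1.32], [0.18, 2.47], [-1.1, 4.24], [0.23, 1.98], [-2.94, 2.94]. Speed limits (rad/s): [2.57, 2.57, 3.14, 3.14, 3.14, 3.14, 3.14].

## Interface

Orientations are given as [roll, pitch, yaw] about the fixed x, y, z axes, in that order (R = Rz(yaw) Ry(pitch) Rx(roll)).
In Python, from cell import read_state, get_image, calibration, finish_job gives the robot as it stands. The module is installed in compiled form; this text tells all that it offers.
- The arm moves only by the tool apply_moves, never from a script. Its argument "increments" is a list of rows, each an object of numbers: "tx", "ty", "tz": the shift along the world's x, y, z in m; "rx", "ry", "rz": the turn, a rotation vector about the world's x, y, z in units of 5 degrees (1.0 is 5 degrees); "claw": the finger opening in m, from 0 to 0.0854. In form: [{"tx": .., "ty": .., "tz": .., "rx": .., "ry": .., "rz": .., "claw": ..}, ...]. A call has 1 to 12 rows; each row is the pose to reach, as a shift and turn from the pose commanded when the call began; what a row does not reach only later rows make up. A row lasts 1/10 s, in which the tool goes at most 50 mm and 8.59 degrees, less where a joint would pass 70% of its speed; a pose out of reach is approached as far as the arm can. A call with a gripper value outside its range is refused whole. The fingers move at their own pace and stop on an object; the grip force is fixed at half the most. Time passes only in rows, so rows that repeat a pose let the fingers close. It gives the time, the measured TCP pose, the force and the opening at its end, in the units of the state.
- read_state(): the state, without advancing time (a new reading comes with each control period).
- get_image(name): name is "scene" or "top"; returns the picture (384x512x3 uint8, red, green, blue); there is no depth.
- calibration(name): a dict with "camera_matrix" (3x3 intrinsics, pixels), "origin" and "attitude" of the camera in the world. Camera axes: x right, y up, looking along -z (the intrinsics and any distortion apply to the point x, -y, -z); pixel columns grow to the right and rows downward; lengths in mm; the calibration is good to about 2 mm. A picture is of the moment at which its call begins. calibration takes no time and is no camera call.
- finish_job(): hands the job in, once; it reports no verdict.
The state is a dict: "clock": time; "qpos": joint angles; "qd": joint speeds; "tau": joint torques, N m; "eef_pos": TCP position; "tool_rot": TCP orientation; "force": force on the tool from outside, world axes, zero at the start; "torque": the same for the moment, N m; "width": finger opening in mm.
Only numpy, scipy, OpenCV 4.12 (cv2) and the standard library are available. Lean on these libraries where they do the work, as an engineer would, in place of code of your own. Each camera call takes 0.05 s, during which the arm holds its last target. There are 200 camera calls.

## Task

The square plywood stand rocks because its front right foot is too short: push the loose wooden wedge, thin end first, along the worktop under that foot until it is snug, leaving the stand level. Then press down firmly on the stand's top right above that foot to feel that it no longer rocks; if it gives, push the wedge further in and press again, and finish with the hand clear. Only push and press: do not grip or lift anything, shove the stand or disturb the other things.

Things in the scene. Friction and masses are not known exactly. Their poses are not given: they have to be found in the camera images.
- stand: glue-up stand, 2 to 2.9 kg: 200x200 mm board, flat top 70 mm above the worktop, L-shaped fence 20 mm wide and high on its far (+x) and left (+y) edges, apron below (90 mm out, underside 30 mm up), four round black feet at x, y = +-80 mm. Slides if pushed with over 5 to 8 N. Origin: centre of the footprint, underside of the good feet; z up, x away from the robot at zero yaw.
- stand_corner (a point): point on the flat top straight above the short foot: stand frame (-80, -80, 70) mm. Press within 25 mm of it, with some 8 N. Unwedged, 1 to 3 N down here tips the stand until the short foot touches down (5 to 9 mm); let go, it tips back level onto its three good feet.
- foot_floor (a point): point on the short foot's axis, level with the undersides of the good feet: stand frame (-80, -80, 0) mm (front right). The foot, 32 mm wide, 14 mm high, domed with a 10 mm flat in the middle of its bottom, hangs 5 to 9 mm above this point (differs each time; the foot itself stays as it is).
- wedge: wooden wedge, 45 mm wide, 130 mm long, 60 g, tip towards the short foot: 2 mm thick at the tip, rising evenly to 18 mm over 110 mm, then flat for 20 mm to the square butt. Slides with about 0.5 N; snug when its tip is 15 to 43 mm past the foot's axis, where resistance rises by several N; over 5 to 8 N slides the stand. Origin: middle of its underside; y to the tip, z up.
- wedge_tip (a point): middle of the wedge's thin edge, at its underside: wedge frame (0, 65, 0) mm.
- wedge_butt (a point): centre of the wedge's square butt end, 45 mm wide and 18 mm high, where it is pushed: wedge frame (0, -65, 9) mm.
- wood_block: bystander: taped wooden block standing on end in front, 31x29x82 mm; origin under its centre.
- tape: bystander: roll of masking tape lying flat, 109 mm across, 30 mm high; origin under its centre.
- sander: bystander: sanding block lying flat, 60x99x23 mm; origin under its centre.
Things that resemble listed ones, but are neither listed nor needed, are in the scene too. Leave any blue look-alike of the wedge alone.

How it is judged (in metres and radians):
On the way:
1. with the wedge under the short foot, the fingers press down on the stand's top above that foot with more than 5 N and the stand stays level (tilt under 0.015 rad) (contact force between the fingers and stand above 5 N and horizontal distance between the grasp point and stand_corner below 0.035 m and z of the grasp point in the frame of stand above 0.075 m and angle between stand's own z axis and vertical below 0.015 rad and y of wedge_tip in the frame of stand between -0.077 and 0.03 m and x of wedge_tip in the frame of stand between -0.105 and -0.055 m and angle between the y axis of wedge and the y axis of stand, either way round below 0.6 rad and angle between wedge's own z axis and vertical below 0.06 rad), for 0.2 s.
At the end, for the whole second after the job is handed in: The wedge lies flat on the worktop with its tip under the short foot (at least 3 mm past the foot's axis, at most 25 mm to either side of it), the stand is level within 0.015 rad and within 40 mm of where it stood, everything is at rest, and the bystanders are within 20 mm of where they stood (angle between stand's own z axis and vertical below 0.015 rad and y of wedge_tip in the frame of stand between -0.077 and 0.03 m and x of wedge_tip in the frame of stand between -0.105 and -0.055 m and angle between the y axis of wedge and the y axis of stand, either way round below 0.6 rad and angle between wedge's own z axis and vertical below 0.06 rad and linear speed of each of stand, wedge below 0.01 m/s and distance of stand from where it was at the start of the episode below 0.04 m and distance of each of wood_block, tape, sander from where it was at the start of the episode below 0.02 m); the robot touches nothing.
It fails at once if the wedge is lifted off the worktop (more than 15 mm) or tipped up (0.3 rad) (height (world z) of wedge above 0.015 m or angle between wedge's own z axis and vertical above 0.3 rad).
It fails at once if the stand is lifted (15 mm) or tipped over (0.15 rad) (height (world z) of stand above 0.015 m or angle between stand's own z axis and vertical above 0.15 rad).
It fails at once if the stand is shoved more than 40 mm (distance of stand from where it was at the start of the episode above 0.04 m).
It fails at once if the block, the tape roll or the sanding block is moved more than 20 mm or tipped over (distance of any of wood_block, tape, sander from where it was at the start of the episode above 0.02 m or angle between any of wood_block, tape, sander's own z axis and vertical above 0.3 rad).
It also fails if it takes over 48 s, if anything falls off the work surface, if the arm or the gripper's body presses on something with over 40 N, if the wrist force passes 120 N, or if a joint passes its speed limit or range.

## Working session

There is one attempt and no reset: what is moved stays moved. The work goes in short steps, Python scripts to look and compute and a tool call to move; the robot and the scene stay as the last step left them, time stands still between calls to the robot, and variables do not carry over. Pictures are saved under pics/ and viewed, about 8 in all and at most 12, crops included, and the job is handed in when it is done.

Besides the shell and the picture viewer there is one more tool, called as name([rows], argument=value, ...), one row to a line, values as JSON. apply_moves: Moves the arm, as the interface text tells. Its arguments: {"type":"object","properties":{"increments":{"type":"array"}},"required":["increments"]}

```bash
mkdir -p pics
cat > h.py <<'E'
import numpy as np, cv2
from cell import *
def R(c):
    a=np.array(c["attitude"],float)
    from scipy.spatial.transform import Rotation as Ro
    return a if a.shape==(3,3) else (Ro.from_euler('xyz',a).as_matrix() if a.size==3 else None)
def ray(name,u,v):
    c=calibration(name);K=np.array(c["camera_matrix"]);
    p=np.linalg.solve(K,[u,v,1]);d=R(c)@np.array([p[0],-p[1],-p[2]])
    return np.array(c["origin"],float),d
def at(name,u,v,z):
    o,d=ray(name,u,v);return o+d*(z-o[2])/d[2]
def pix(name,P):
    c=calibration(name);q=R(c).T@(np.array(P,float)-c["origin"]);K=np.array(c["camera_matrix"])
    p=K@[q[0],-q[1],-q[2]];return p[:2]/p[2]
E
python3 - <<'E'
from h import *
for n in("scene","top"): print(n,calibration(n))
a=get_image("top");b=get_image("scene")
cv2.imwrite("pics/top0.png",a[:,:,::-1]);cv2.imwrite("pics/scene0.png",b[:,:,::-1])
print(read_state())
E
```

```text
scene {'camera_matrix': array([[406.13944307,   0.        , 259.91292113],
       [  0.        , 406.13944307, 187.59893416],
       [  0.        ,   0.        ,   1.        ]]), 'origin': array([-79.20928628, 409.71196394, 784.35556432]), 'attitude': array([ 0.76142601,  0.00455147, -2.02670422])}
top {'camera_matrix': array([[483.21020494,   0.        , 258.88679545],
       [  0.        , 483.21020494, 192.89432291],
       [  0.        ,   0.        ,   1.        ]]), 'origin': array([ 409.38536889,  121.3620772 , 1553.64807359]), 'attitude': array([ 0.06472471,  0.01468772, -1.54317164])}
{'clock': 0.1, 'qpos': array([ 1.27220887,  0.62923653,  0.0384324 ,  1.51828344, -0.02700191,
        0.99632174, -0.01998786]), 'qd': array([ 0.00086677, -0.00087869,  0.00098298, -0.00258868,  0.00028344,
        0.00192468, -0.00058482]), 'tau': array([ 3.05825612e-03, -5.64536297e+01,  1.23046562e+00, -1.93973762e+01,
        1.12547656e-02,  5.44396884e-03,  5.16266368e-06]), 'eef_pos': array([ 149.85320459, -631.89940231,  230.4869815 ]), 'tool_rot': array([-3.13986106e+00,  8.24260606e-06,  2.32808209e-01]), 'force': array([-0.03263669, -0.48630023, -0.29009722]), 'torque': array([-0.00060964, -0.00911064, -0.01821369]), 'width': 85.6013399040605}
```

View pics/top0.png

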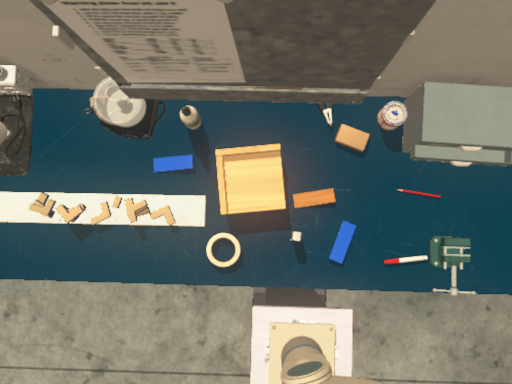

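View pics/scene0.png

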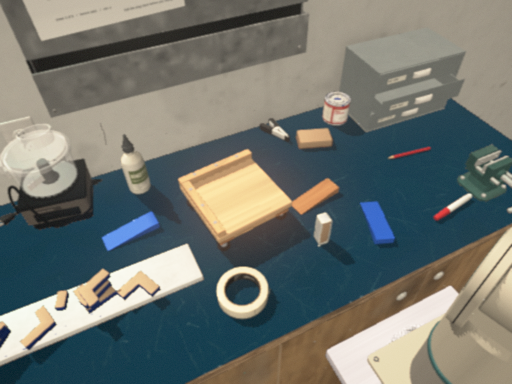

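Top view: image up is +x and right is −y. The stand is at (250,180). Wedge candidates are the orange-brown one at (314,198), the blue look-alikes at (343,242) and (173,163), and the sander at (352,138). I choose (314,198) because it points at the stand's front right foot. The block is at (296,237) and the tape at (223,250).

Run:
```python
from h import *
a=cv2.imread("pics/top0.png");c=a[130:260,205:365]
cv2.imwrite("pics/c1.png",cv2.resize(c,None,fx=5,fy=4.6 if 0 else 4.5,interpolation=cv2.INTER_CUBIC))
h=cv2.cvtColor(a,cv2.COLOR_BGR2HSV)
m=cv2.inRange(h,(4,90,80),(18,255,255));m[:,:285]=0;m[:,345:]=0;m[:175]=0;m[225:]=0
cs,_=cv2.findContours(m,0,1);k=max(cs,key=cv2.contourArea);r=cv2.minAreaRect(k);b=cv2.boxPoints(r);print(cv2.contourArea(k),b)
for u,v in b: print(at("top",u,v,8).round(1))
```

```text
566.5 [[291.85675 193.75949]
 [333.14325 187.24057]
 [335.45404 201.8757 ]
 [294.16754 208.39462]]
[509.   41.2   8. ]
[533.4 -90.3   8. ]
[486.7 -98.5   8. ]
[462.3  32.7   8. ]
```

View pics/c1.png

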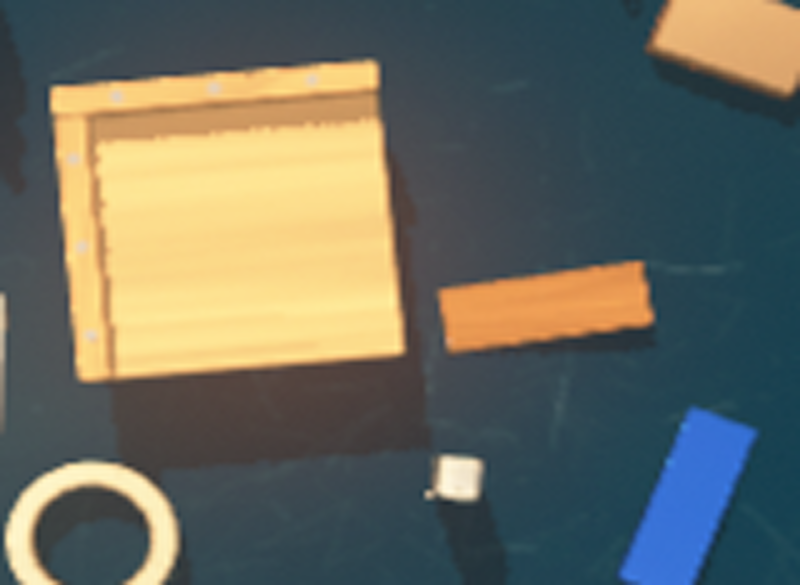

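Run:
```python
from h import *
f=lambda x,y,z:at("top",205+x/5-.4,130+y/4.5-.4,z)[:2]
fr,fl=f(405,352,70),f(80,382,70);bl,br=f(50,86,90),f(377,60,90)
print("stand",fr,fl,bl,br,np.linalg.norm(fr-fl),np.linalg.norm(fl-bl),np.linalg.norm(br-fr))
c=(fr+fl+bl+br)/4;ey=(fl-fr+bl-br);yaw=np.arctan2(-ey[0],ey[1]);ex=(bl-fl+br-fr);print(c,yaw,np.arctan2(ex[1],ex[0]))
cs,sn=np.cos(yaw),np.sin(yaw);Rm=np.array([[cs,-sn],[sn,cs]])
foot=c+Rm@[-80,-80];print("foot",foot,"ey",Rm[:,1])
t1,t2=f(438,290,2),f(448,353,2);b1,b2=f(643,261,18),f(655,325,18)
t=(t1+t2)/2;b=(b1+b2)/2;print("tip",t,np.linalg.norm(t1-t2),"butt",b,np.linalg.norm(b1-b2),np.linalg.norm(t-b))
d=(t-b)/np.linalg.norm(t-b);print("dir",d,np.arctan2(-d[0],d[1]))
w=foot-t;print("foot wrt tip in wedge: along",w@d,"lateral",w@[d[1],-d[0]])
print("dir butt->foot",(foot-b)/np.linalg.norm(foot-b))
print("block",f(459,480,82)); print("blue",f(690,407,18),f(757,430,18))
```

```text
stand [461.22111964  62.58521892] [435.33384553 261.54956001] [635.36159832 284.60628234] [658.20469616  85.22935733] 200.64137157776594 201.35221460754659 198.28082716851156
[547.53031491 173.49260465] 0.12172839134885143 0.11460779366996161
foot [477.83653459  84.37034601] ey [-0.12142799  0.99260024]
tip [486.04176723  36.03835138] 45.43475325346113 butt [508.90775747 -93.33757217] 45.834759418222156 131.38106067324708
dir [-0.17404328  0.984738  ] 0.17493413303671657
foot wrt tip in wedge: along 49.02241753073636 lateral 0.3318542834430218
dir butt->foot [-0.17223155  0.98505649]
block [375.48507246  28.28513024]
blue [ 429.2472247  -120.64128561] [ 414.27415816 -163.15851345]
```

Sizes agree: the wedge measures 131×45 mm and the stand 200 mm. The wedge's axis already runs through the foot, 0.3 mm off, with 49 mm to go. I'll go behind the butt with the fingers shut.

apply_moves([
  {"tx":0.367,"ty":0.495,"tz":-0.02,"rz":-0.66,"claw":0.0},
  {"tx":0.367,"ty":0.495,"tz":-0.02,"rz":-0.66,"claw":0.0},
  {"tx":0.367,"ty":0.495,"tz":-0.02,"rz":-0.66,"claw":0.0},
  {"tx":0.367,"ty":0.495,"tz":-0.02,"rz":-0.66,"claw":0.0},
  {"tx":0.367,"ty":0.495,"tz":-0.02,"rz":-0.66,"claw":0.0},
  {"tx":0.367,"ty":0.495,"tz":-0.02,"rz":-0.66,"claw":0.0},
  {"tx":0.367,"ty":0.495,"tz":-0.02,"rz":-0.66,"claw":0.0},
  {"tx":0.367,"ty":0.495,"tz":-0.02,"rz":-0.66,"claw":0.0},
  {"tx":0.367,"ty":0.495,"tz":-0.02,"rz":-0.66,"claw":0.0},
  {"tx":0.367,"ty":0.495,"tz":-0.02,"rz":-0.66,"claw":0.0},
  {"tx":0.367,"ty":0.495,"tz":-0.02,"rz":-0.66,"claw":0.0},
  {"tx":0.367,"ty":0.495,"tz":-0.02,"rz":-0.66,"claw":0.0},
])

```text
$.increments[0]: bad value
```

apply_moves([
  {"tx":0.367,"ty":0.495,"tz":-0.02,"rx":0,"ry":0,"rz":-0.66,"claw":0.0},
  {"tx":0.367,"ty":0.495,"tz":-0.02,"rx":0,"ry":0,"rz":-0.66,"claw":0.0},
  {"tx":0.367,"ty":0.495,"tz":-0.02,"rx":0,"ry":0,"rz":-0.66,"claw":0.0},
  {"tx":0.367,"ty":0.495,"tz":-0.02,"rx":0,"ry":0,"rz":-0.66,"claw":0.0},
  {"tx":0.367,"ty":0.495,"tz":-0.02,"rx":0,"ry":0,"rz":-0.66,"claw":0.0},
  {"tx":0.367,"ty":0.495,"tz":-0.02,"rx":0,"ry":0,"rz":-0.66,"claw":0.0},
  {"tx":0.367,"ty":0.495,"tz":-0.02,"rx":0,"ry":0,"rz":-0.66,"claw":0.0},
  {"tx":0.367,"ty":0.495,"tz":-0.02,"rx":0,"ry":0,"rz":-0.66,"claw":0.0},
  {"tx":0.367,"ty":0.495,"tz":-0.02,"rx":0,"ry":0,"rz":-0.66,"claw":0.0},
  {"tx":0.367,"ty":0.495,"tz":-0.02,"rx":0,"ry":0,"rz":-0.66,"claw":0.0},
  {"tx":0.367,"ty":0.495,"tz":-0.02,"rx":0,"ry":0,"rz":-0.66,"claw":0.0},
  {"tx":0.367,"ty":0.495,"tz":-0.02,"rx":0,"ry":0,"rz":-0.66,"claw":0.0},
])

```text
clock: 1.3
eef_pos: [507.9, -148.9, 211.6]
tool_rot: [-3.142, 0.0, 0.175]
force: [0.7, -1.4, -1.0]
width: 0.1
```

apply_moves([
  {"tx":0,"ty":0,"tz":-0.05,"rx":0,"ry":0,"rz":0,"claw":0.0},
  {"tx":0,"ty":0,"tz":-0.1,"rx":0,"ry":0,"rz":0,"claw":0.0},
  {"tx":0,"ty":0,"tz":-0.14,"rx":0,"ry":0,"rz":0,"claw":0.0},
  {"tx":0,"ty":0,"tz":-0.17,"rx":0,"ry":0,"rz":0,"claw":0.0},
  {"tx":0,"ty":0,"tz":-0.17,"rx":0,"ry":0,"rz":0,"claw":0.0},
  {"tx":0,"ty":0,"tz":-0.17,"rx":0,"ry":0,"rz":0,"claw":0.0},
])

```text
clock: 1.9
eef_pos: [507.0, -150.8, 41.9]
tool_rot: [-3.141, 0.001, 0.175]
force: [-0.4, -0.8, 0.7]
width: 0.2
```

apply_moves([
  {"tx":0.011,"ty":0.005,"tz":-0.015,"rx":0,"ry":0,"rz":0,"claw":0.0},
  {"tx":0.011,"ty":0.005,"tz":-0.034,"rx":0,"ry":0,"rz":0,"claw":0.0},
  {"tx":0.011,"ty":0.005,"tz":-0.034,"rx":0,"ry":0,"rz":0,"claw":0.0},
  {"tx":0.011,"ty":0.005,"tz":-0.034,"rx":0,"ry":0,"rz":0,"claw":0.0},
])

```text
clock: 2.3
eef_pos: [518.9, -146.2, 9.5]
tool_rot: [3.141, -0.002, 0.175]
force: [0.5, 0.2, 0.6]
width: -0.1
```

Run:
```python
from h import *
a=get_image("top");cv2.imwrite("pics/t2.png",cv2.resize(a[130:260,225:385],None,fx=5,fy=4.5,interpolation=cv2.INTER_CUBIC)[:,:,::-1])
s=read_state();print(s["eef_pos"],s["force"],s["torque"])
```

```text
[ 519.01167761 -146.24841982    9.59466399] [-1.02690976  0.08177078  0.07499441] [-0.03342408  0.02970777 -0.0663893 ]
```

View pics/t2.png

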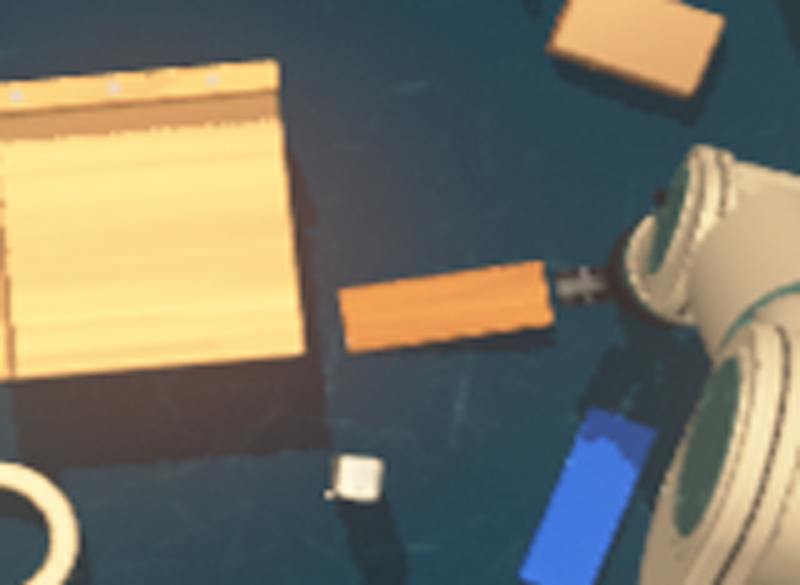

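The fingers sit behind the butt, in line within about 3 mm, so I push along the wedge axis.

apply_moves([
  {"tx":-0.005,"ty":0.02,"tz":-0.002,"rx":0,"ry":0,"rz":0,"claw":0.0},
  {"tx":-0.007,"ty":0.03,"tz":-0.002,"rx":0,"ry":0,"rz":0,"claw":0.0},
  {"tx":-0.008,"ty":0.036,"tz":-0.002,"rx":0,"ry":0,"rz":0,"claw":0.0},
  {"tx":-0.009,"ty":0.042,"tz":-0.002,"rx":0,"ry":0,"rz":0,"claw":0.0},
  {"tx":-0.0105,"ty":0.05,"tz":-0.002,"rx":0,"ry":0,"rz":0,"claw":0.0},
  {"tx":-0.0125,"ty":0.06,"tz":-0.002,"rx":0,"ry":0,"rz":0,"claw":0.0},
  {"tx":-0.014,"ty":0.07,"tz":-0.002,"rx":0,"ry":0,"rz":0,"claw":0.0},
  {"tx":-0.016,"ty":0.08,"tz":-0.002,"rx":0,"ry":0,"rz":0,"claw":0.0},
  {"tx":-0.016,"ty":0.08,"tz":-0.002,"rx":0,"ry":0,"rz":0,"claw":0.0},
])

```text
clock: 3.25
eef_pos: [502.4, -64.3, 6.2]
tool_rot: [-3.142, -0.001, 0.177]
force: [-0.4, -1.2, 0.6]
width: -0.2
```

Run:
```python
from h import *
a=get_image("top");cv2.imwrite("pics/t3.png",cv2.resize(a[130:260,215:375],None,fx=5,fy=4.5,interpolation=cv2.INTER_CUBIC)[:,:,::-1])
s=read_state();print(s["eef_pos"],s["force"],s["torque"])
```

```text
[502.13296051 -64.47316641   5.97799446] [0.58240024 0.38794415 0.71669746] [ 0.00211227 -0.02066211 -0.01074661]
```

View pics/t3.png

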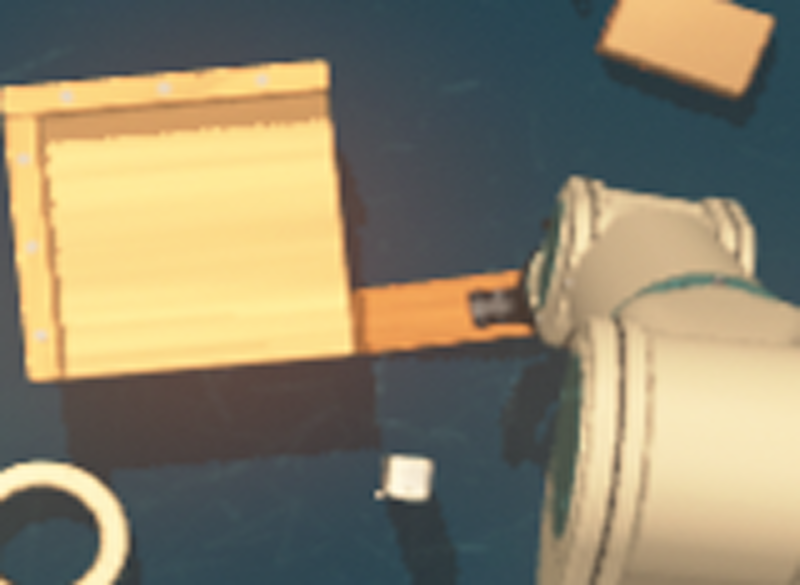

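Run:
```python
from h import *
for z in(6,25,60,87): print(z,pix("top",[502,-64.4,z]), pix("top",[519,-146.2,z]))
f=lambda x,y,z:at("top",215+x/5-.4,130+y/4.5-.4,z)[:2]
print(f(520,270,18),f(535,335,18),f(470,307,18),f(470,307,50),f(470,307,80))
print(f(352,352,70),f(26,382,70),f(0,86,90),f(328,60,90))
```

```text
6 [324.77480921 196.8440806 ] [350.47208747 192.22737604]
25 [325.50395983 196.50454063] [351.52020439 191.83049699]
60 [326.89559764 195.85650352] [353.52062474 191.07301956]
87 [328.01443957 195.33549793] [355.12892378 190.46402244]
[523.8303402  -42.92967066] [478.12444422 -53.33568533] [496.79428986 -11.72869746] [494.97285335  -8.95533756] [493.26525662  -6.35531265]
[461.1712151   64.42439951] [435.26660382 264.00931428] [635.36159832 284.60628234] [658.22004119  84.61904234]
```

The wedge tip now lies about 4 mm short of the foot's axis, with no load yet. From here I push slowly and watch the force.

apply_moves([
  {"tx":-0.0009,"ty":0.005,"tz":0,"rx":0,"ry":0,"rz":0,"claw":0.0},
  {"tx":-0.0018,"ty":0.01,"tz":0,"rx":0,"ry":0,"rz":0,"claw":0.0},
  {"tx":-0.0026,"ty":0.015,"tz":0,"rx":0,"ry":0,"rz":0,"claw":0.0},
  {"tx":-0.0032,"ty":0.018,"tz":0,"rx":0,"ry":0,"rz":0,"claw":0.0},
  {"tx":-0.0032,"ty":0.018,"tz":0,"rx":0,"ry":0,"rz":0,"claw":0.0},
])

```text
clock: 3.8
eef_pos: [498.6, -46.8, 5.7]
tool_rot: [-3.141, 0.0, 0.176]
force: [0.2, 0.1, 0.1]
width: 0.0
```

apply_moves([
  {"tx":-0.0003,"ty":0.0015,"tz":0,"rx":0,"ry":0,"rz":0,"claw":0.0},
  {"tx":-0.0005,"ty":0.003,"tz":0,"rx":0,"ry":0,"rz":0,"claw":0.0},
  {"tx":-0.0005,"ty":0.003,"tz":0,"rx":0,"ry":0,"rz":0,"claw":0.0},
])

```text
clock: 4.1
eef_pos: [498.2, -44.3, 5.7]
tool_rot: [-3.141, 0.0, 0.176]
force: [0.5, -0.5, -0.0]
width: 0.1
```

apply_moves([
  {"tx":-0.0003,"ty":0.0015,"tz":0,"rx":0,"ry":0,"rz":0,"claw":0.0},
  {"tx":-0.0005,"ty":0.003,"tz":0,"rx":0,"ry":0,"rz":0,"claw":0.0},
])

```text
clock: 4.3
eef_pos: [497.8, -41.7, 5.8]
tool_rot: [-3.142, 0.0, 0.175]
force: [0.9, -0.4, -0.3]
width: 0.2
```

apply_moves([
  {"tx":-0.0003,"ty":0.0015,"tz":0,"rx":0,"ry":0,"rz":0,"claw":0.0},
  {"tx":-0.0005,"ty":0.003,"tz":0,"rx":0,"ry":0,"rz":0,"claw":0.0},
])

```text
clock: 4.5
eef_pos: [497.4, -38.6, 5.8]
tool_rot: [-3.142, 0.0, 0.175]
force: [0.6, -0.9, 0.2]
width: 0.2
```

apply_moves([
  {"tx":-0.0003,"ty":0.0015,"tz":0,"rx":0,"ry":0,"rz":0,"claw":0.0},
  {"tx":-0.0005,"ty":0.003,"tz":0,"rx":0,"ry":0,"rz":0,"claw":0.0},
])

```text
clock: 4.7
eef_pos: [496.9, -35.6, 5.9]
tool_rot: [3.142, -0.0, 0.175]
force: [0.3, -1.3, -0.2]
width: -0.2
```

apply_moves([
  {"tx":-0.0002,"ty":0.001,"tz":0,"rx":0,"ry":0,"rz":0,"claw":0.0},
  {"tx":-0.0004,"ty":0.002,"tz":0,"rx":0,"ry":0,"rz":0,"claw":0.0},
])

```text
clock: 4.9
eef_pos: [496.6, -33.6, 5.9]
tool_rot: [3.142, -0.0, 0.175]
force: [-0.6, -0.3, 0.0]
width: 0.2
```

apply_moves([
  {"tx":-0.0002,"ty":0.001,"tz":0,"rx":0,"ry":0,"rz":0,"claw":0.0},
  {"tx":-0.0004,"ty":0.002,"tz":0,"rx":0,"ry":0,"rz":0,"claw":0.0},
])

```text
clock: 5.1
eef_pos: [496.1, -31.7, 5.8]
tool_rot: [3.142, -0.0, 0.175]
force: [0.7, -0.0, 0.2]
width: -0.2
```

apply_moves([
  {"tx":-0.0002,"ty":0.001,"tz":0,"rx":0,"ry":0,"rz":0,"claw":0.0},
  {"tx":-0.0004,"ty":0.002,"tz":0,"rx":0,"ry":0,"rz":0,"claw":0.0},
])

```text
clock: 5.3
eef_pos: [495.7, -29.7, 5.9]
tool_rot: [3.142, -0.0, 0.175]
force: [-0.8, 0.2, -0.7]
width: -0.3
```

apply_moves([
  {"tx":-0.0002,"ty":0.001,"tz":0,"rx":0,"ry":0,"rz":0,"claw":0.0},
  {"tx":-0.0004,"ty":0.002,"tz":0,"rx":0,"ry":0,"rz":0,"claw":0.0},
])

```text
clock: 5.5
eef_pos: [495.3, -27.7, 5.9]
tool_rot: [3.142, -0.0, 0.175]
force: [0.3, 0.3, -0.1]
width: 0.2
```

Run:
```python
from h import *
F=[]
for i in range(5):
    a=get_image("top");F.append(read_state()["force"])
print(np.mean(F,0))
x=a[130:260,190:350];cv2.imwrite("pics/t4.png",cv2.resize(x,None,fx=5,fy=4.5,interpolation=cv2.INTER_CUBIC)[:,:,::-1])
```

```text
[ 0.05067072 -0.26657179 -0.41857854]
```

View pics/t4.png

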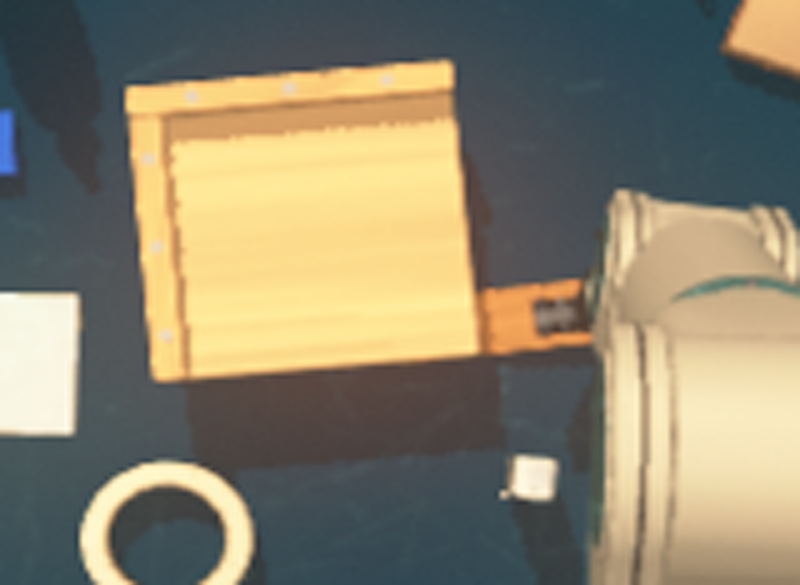

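The stand hasn't moved: its corner is still at about (285.6,208.5). The wedge is straight and there's no resistance yet, so I continue.

apply_moves([
  {"tx":-0.0002,"ty":0.001,"tz":0,"rx":0,"ry":0,"rz":0,"claw":0.0},
  {"tx":-0.0004,"ty":0.002,"tz":0,"rx":0,"ry":0,"rz":0,"claw":0.0},
])

```text
clock: 5.95
eef_pos: [495.1, -26.3, 5.8]
tool_rot: [3.141, -0.0, 0.175]
force: [0.3, -2.4, -0.2]
width: -0.1
```

apply_moves([
  {"tx":-0.0001,"ty":0.0007,"tz":0,"rx":0,"ry":0,"rz":0,"claw":0.0},
  {"tx":-0.0002,"ty":0.001,"tz":0,"rx":0,"ry":0,"rz":0,"claw":0.0},
])

```text
clock: 6.15
eef_pos: [495.1, -25.7, 5.9]
tool_rot: [3.14, -0.001, 0.174]
force: [1.4, -4.6, -0.8]
width: -0.1
```

Run:
```python
from h import *
F=[]
for i in range(4):
    get_image("top");F.append(read_state()["force"])
print(np.mean(F,0),read_state()["eef_pos"])
```

```text
[ 0.41255873 -4.58712753 -0.64513481] [494.96766161 -25.48403203   5.90421792]
```

Snug: resistance is 4.6 N with the tip about 35 mm past the axis. Back off, raise and move above the corner.

apply_moves([
  {"tx":0.003,"ty":-0.015,"tz":0,"rx":0,"ry":0,"rz":0,"claw":0.0},
  {"tx":0.006,"ty":-0.035,"tz":0,"rx":0,"ry":0,"rz":0,"claw":0.0},
  {"tx":0.006,"ty":-0.035,"tz":0.04,"rx":0,"ry":0,"rz":0,"claw":0.0},
  {"tx":0.006,"ty":-0.035,"tz":0.085,"rx":0,"ry":0,"rz":0,"claw":0.0},
  {"tx":0,"ty":-0.015,"tz":0.115,"rx":0,"ry":0,"rz":0,"claw":0.0},
  {"tx":-0.006,"ty":0.03,"tz":0.115,"rx":0,"ry":0,"rz":0,"claw":0.0},
  {"tx":-0.012,"ty":0.075,"tz":0.115,"rx":0,"ry":0,"rz":0,"claw":0.0},
  {"tx":-0.017,"ty":0.108,"tz":0.105,"rx":0,"ry":0,"rz":0,"claw":0.0},
  {"tx":-0.017,"ty":0.108,"tz":0.09,"rx":0,"ry":0,"rz":0,"claw":0.0},
  {"tx":-0.017,"ty":0.108,"tz":0.08,"rx":0,"ry":0,"rz":0,"claw":0.0},
  {"tx":-0.017,"ty":0.108,"tz":0.08,"rx":0,"ry":0,"rz":0,"claw":0.0},
])

```text
clock: 7.45
eef_pos: [476.3, 83.3, 84.7]
tool_rot: [-3.141, 0.003, 0.176]
force: [-0.2, -0.9, 0.9]
width: -0.1
```

Run:
```python
from h import *
a=get_image("scene");cv2.imwrite("pics/s5.png",cv2.resize(a[130:300,150:360],None,fx=3.5,fy=3.5,interpolation=cv2.INTER_CUBIC)[:,:,::-1])
s=read_state();print(s["eef_pos"],s["force"])
```

```text
[477.00451099  82.73935525  85.33305689] [-0.24701106  0.18174738  0.05566187]
```

View pics/s5.png

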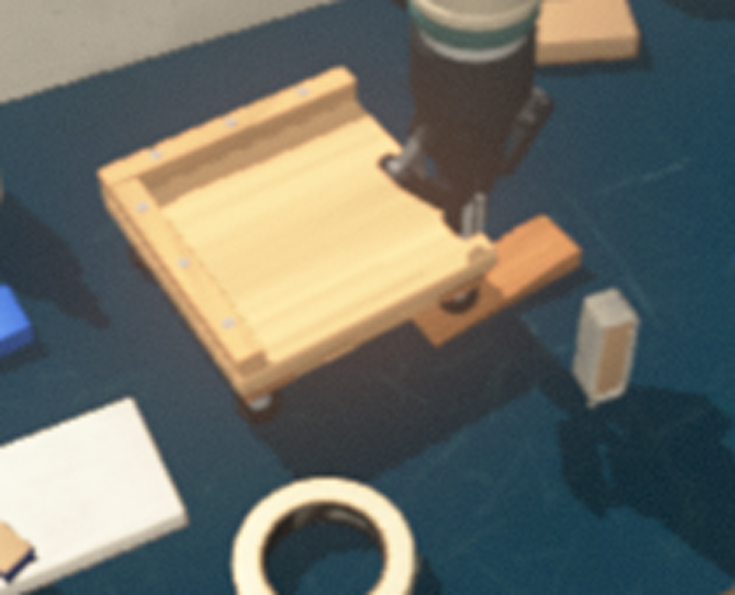

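The wedge lies under the short foot (crop 460,295), with the fingers above the corner. Now I press.

apply_moves([
  {"tx":0,"ty":0.001,"tz":-0.006,"rx":0,"ry":0,"rz":0,"claw":0.0},
  {"tx":0,"ty":0.001,"tz":-0.011,"rx":0,"ry":0,"rz":0,"claw":0.0},
  {"tx":0,"ty":0.001,"tz":-0.014,"rx":0,"ry":0,"rz":0,"claw":0.0},
  {"tx":0,"ty":0.001,"tz":-0.0155,"rx":0,"ry":0,"rz":0,"claw":0.0},
  {"tx":0,"ty":0.001,"tz":-0.0155,"rx":0,"ry":0,"rz":0,"claw":0.0},
])

```text
clock: 8.0
eef_pos: [477.7, 84.0, 70.3]
tool_rot: [3.142, 0.0, 0.175]
force: [0.1, 0.0, -0.2]
width: 0.0
```

apply_moves([
  {"tx":0,"ty":0,"tz":-0.001,"rx":0,"ry":0,"rz":0,"claw":0.0},
  {"tx":0,"ty":0,"tz":-0.002,"rx":0,"ry":0,"rz":0,"claw":0.0},
  {"tx":0,"ty":0,"tz":-0.002,"rx":0,"ry":0,"rz":0,"claw":0.0},
])

```text
clock: 8.3
eef_pos: [477.8, 84.1, 69.7]
tool_rot: [-3.142, -0.001, 0.175]
force: [-3.3, -1.2, 15.1]
width: 0.1
```

15 N is more than needed, and the stand yielded under 0.6 mm. I ease to about 8 N and hold.

apply_moves([
  {"tx":0,"ty":0,"tz":0.0007,"rx":0,"ry":0,"rz":0,"claw":0.0},
  {"tx":0,"ty":0,"tz":0.0007,"rx":0,"ry":0,"rz":0,"claw":0.0},
  {"tx":0,"ty":0,"tz":0.0007,"rx":0,"ry":0,"rz":0,"claw":0.0},
  {"tx":0,"ty":0,"tz":0.0007,"rx":0,"ry":0,"rz":0,"claw":0.0},
  {"tx":0,"ty":0,"tz":0.0007,"rx":0,"ry":0,"rz":0,"claw":0.0},
])

```text
clock: 8.8
eef_pos: [477.8, 84.1, 69.9]
tool_rot: [3.142, -0.001, 0.175]
force: [-2.1, -1.0, 8.9]
width: -0.1
```

Firm at 8.9 N, height 69.9 mm. I lift straight off, move clear and look.

apply_moves([
  {"tx":0,"ty":0,"tz":0.01,"rx":0,"ry":0,"rz":0,"claw":0.0},
  {"tx":0,"ty":0,"tz":0.05,"rx":0,"ry":0,"rz":0,"claw":0.0},
  {"tx":0,"ty":0,"tz":0.09,"rx":0,"ry":0,"rz":0,"claw":0.0},
  {"tx":0,"ty":-0.04,"tz":0.12,"rx":0,"ry":0,"rz":0,"claw":0.0},
  {"tx":0,"ty":-0.09,"tz":0.12,"rx":0,"ry":0,"rz":0,"claw":0.0},
  {"tx":0,"ty":-0.14,"tz":0.12,"rx":0,"ry":0,"rz":0,"claw":0.0},
  {"tx":0,"ty":-0.19,"tz":0.12,"rx":0,"ry":0,"rz":0,"claw":0.0},
  {"tx":0,"ty":-0.24,"tz":0.12,"rx":0,"ry":0,"rz":0,"claw":0.0},
  {"tx":0,"ty":-0.29,"tz":0.12,"rx":0,"ry":0,"rz":0,"claw":0.0},
  {"tx":0,"ty":-0.3,"tz":0.12,"rx":0,"ry":0,"rz":0,"claw":0.0},
  {"tx":0,"ty":-0.3,"tz":0.12,"rx":0,"ry":0,"rz":0,"claw":0.0},
])

```text
clock: 9.9
eef_pos: [477.2, -218.2, 189.3]
tool_rot: [3.141, -0.0, 0.17]
force: [-0.8, 0.6, -0.1]
width: -0.0
```

Run:
```python
from h import *
a=get_image("top");cv2.imwrite("pics/t6.png",cv2.resize(a[130:260,205:365],None,fx=5,fy=4.5,interpolation=cv2.INTER_CUBIC)[:,:,::-1])
s=read_state();print(s["eef_pos"],s["force"],s["clock"])
```

```text
[ 477.50856242 -215.50310051  189.15929264] [-0.16667324  0.94630583 -1.49161848] 9.95
```

View pics/t6.png

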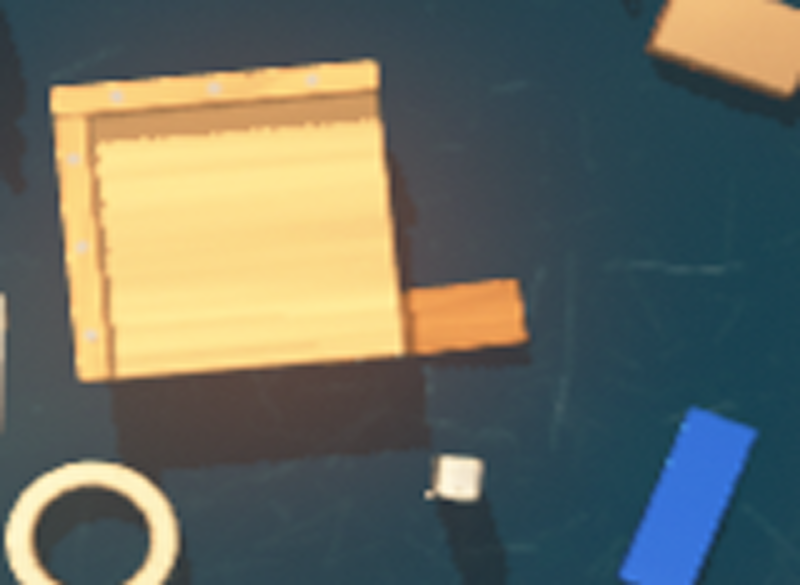

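The stand and bystanders sit on the same pixels as at the start, the wedge is straight under the foot, and the hand is clear. Handing in.

```bash
python3 -c "
from h import *
f=lambda x,y,z:at('top',205+x/5-.4,130+y/4.5-.4,z)[:2]
b=(f(517,279,18)+f(527,343,18))/2;print(b,b+np.array([-.15,.989])*130)
print(finish_job())"
```

```text
[494.02236527 -13.05329674] [474.52236527 115.51670326]
the job is handed in; nothing more can be done
None
```

I pushed the wedge, thin end first, under the short foot until it was snug, and the stand no longer rocks. `finish_job` was called at about 10 s on the clock; it gives no verdict.

- **Fit:** I stopped pushing when the resistance reached about 4.6 N. The last picture puts the tip about 31 mm past the foot's axis and about 3 mm to one side of it.
- **Press test:** I pressed on the stand's top above that foot. The first press went to about 15 N, more than the suggested 8 N, and I then held about 9 N for half a second. The top gave less than 0.6 mm, so no second push was needed.
- **Surroundings:** The stand, block, tape and sander showed no visible shift in the final picture. The hand ended well clear, touching nothing.
- **One small disagreement:** The tool position when I stopped pushing put the tip about 35 mm past the axis, against 31 mm from the picture. Both are inside the snug range of 15 to 43 mm.

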